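# Nudge the sample dish into the warmer's well and start it

## Task

Push the red-lidded sample dish across the deck of the dish warmer with your fingertips until it drops over the edge into the round black-floored well and lies flat on the well's floor. Then press the green start button all the way down and let it spring back. Slide the dish only, never pick it up, and leave the bottle, the green-lidded box and the amber vial where they stand.

Things in the scene. Friction and masses are not known exactly. Their poses are not given: they have to be found in the camera images.
- warmer: Dish warmer, a fixed flat bench unit 200 (x) x 300 (y) x 50 mm high, white sides, grey flat level deck 50 mm above the table, no raised rim. Origin: centre of its underside, on the table; x, y along its sides, z up. It is turned about the vertical from start to start. In its frame the well's centre is at (0, 45) mm and the start button at (-55, 122) mm; the rest of the deck is bare.
- well (a point): Centre of the floor of the round well in the warmer's deck: 62 mm wide, 7 mm deep, black floor, steep walls; this point is 7 mm below the deck. Axes as the warmer's.
- dish: Loose sealed sample dish, a disc 54 mm in diameter and 14 mm high with a white base and red lid, about 40 g. Origin: centre of its underside, z up. It starts lying on the deck, on the -y side of the well (warmer's frame). In the well its underside is 7 mm below the deck and its top 7 mm above the deck.
- start_top (a point): Centre of the top face of the green start button when up, 28 mm wide, 22 mm above the deck; its round black housing is 44 mm wide and stands 12 mm above the deck. The point goes down with the button.
- start (a joint): Travel of the start button, pressed straight down: 0 up, 0.006 m fully down (about 5 N); it springs back when let go.
- sanitizer: Bystander: white bottle with blue label, 64 mm in diameter, 170 mm high, standing on the table beyond the warmer's +x +y corner. Origin: centre of its underside.
- supply_box: Bystander: clear box with green lid, 106 x 156 x 58 mm high, on the table on the warmer's far (+x) side. Origin: centre of its underside.
- vial: Bystander: amber vial with white cap, 32 mm in diameter, 55 mm high, standing on the table on the warmer's near (-x) side. Origin: centre of its underside.
Mind the look-alikes: they are no part of the job. Leave any purple, turquoise or yellow look-alike of the dish alone.

How it is judged (in metres and radians):
On the way, in this order (a step that is already met when the one before it is completed fails the run):
1. the dish has dropped into the well and lies flat on its floor (horizontal distance between dish and well below 0.006 m and z of dish in the frame of well below 0.002 m and angle between dish's own z axis and vertical below 0.06 rad), for 0.2 s.
2. the start button is pressed down (value of joint start above 0.0045 m), for 0.05 s.
At the end, for the whole second after the job is handed in: The dish lies at rest, right way up, in the well: centre within 6 mm of the well's centre, underside within 2 mm of the well's floor, tilted less than 0.06 rad; after that the button was pressed at least 4.5 mm down, and it is up again (less than 1.5 mm) (all of step 1 and linear speed of dish below 0.02 m/s and value of joint start below 0.0015 m); the robot touches nothing.
It fails at once if the dish is lifted more than 5 mm off the deck (z of dish in the frame of well above 0.012 m).
It fails at once if the dish is knocked off the deck or stood on edge (z of dish in the frame of well below -0.01 m or angle between dish's own z axis and vertical above 0.8 rad).
It fails at once if the bottle is moved more than 15 mm (distance of sanitizer from where it was at the start of the episode above 0.015 m).
It fails at once if the green-lidded box is moved more than 15 mm (distance of supply_box from where it was at the start of the episode above 0.015 m).
It fails at once if the vial is moved more than 15 mm (distance of vial from where it was at the start of the episode above 0.015 m).
It also fails if it takes over 45 s, if anything falls off the work surface, if the arm or the gripper's body presses on something with over 40 N, if the wrist force passes 120 N, or if a joint passes its speed limit or range.

## Robot

A 6-joint arm with a two-finger parallel gripper is mounted at the origin on the work surface. World frame = base frame: x ahead of the robot, y to its left, z up, the work surface at z = 0. Lengths are in m, angles in degrees, forces in N, time in s.
With the tool pointing down it reaches from about 0.35 to 0.775 m from the base axis. Payload 7.3 kg.
Tool frame: the origin (TCP) lies at the very end of the fingers, on their centre line; the grasp point (between the pads) lies 19 mm behind it; z points along the fingers, y is the direction in which the jaws open and shut (so a half turn about z gives the same grasp; the last joint's range is limited). The gripper opens to 92 mm and grips with 3 to 60 N. Pads are 19 mm wide; open, the fingers measure 130 mm over their backs; the gripper's body (75 mm by 190 mm) begins 47 mm behind the grasp point.
Start: joints at [58.384, 19.595, 87.324, -0, 73.075, -8.365], TCP at [0.207, 0.482, 0.227] pointing down, gripper open.
Joint ranges: [-145.02, 145.02], [-44.19, 115.74], [2.07, 154.8], [-57.11, 237.11], [16.16, 152.29], [-177.93, 177.93]. Speed limits (degrees/s): [147.25, 147.25, 180, 180, 180, 180].

## Interface

Orientations are given as [roll, pitch, yaw] about the fixed x, y, z axes, in that order (R = Rz(yaw) Ry(pitch) Rx(roll)).
In Python, from rig import status, optics, arm gives the robot as it stands.
- The arm moves only by the shell command python3 -m jog 'ROWS' [OPENING]. ROWS is JSON, a list of rows, each an object of numbers: "tx", "ty", "tz": the shift along the tool's x, y, z in units of 30 mm (1.0 is 30 mm); "wx", "wy", "wz": the turn, a rotation vector about the tool's x, y, z in units of 0.1 rad (1.0 is 0.1 rad). In form: [{"tx": .., "ty": .., "tz": .., "wx": .., "wy": .., "wz": ..}, ...]. A call has 1 to 20 rows; each row shifts and turns the commanded pose from where the row before left it, along the tool's axes as they then stand; what a row does not reach is not made up. A row lasts 1/12 s, in which the tool goes at most 41.7 mm and 7.16 degrees, less where a joint would pass 70% of its speed; a pose out of reach is approached as far as the arm can. A call with a number of a shift or a turn outside -1 to 1 is refused whole. A call with a gripper value outside its range is refused whole. OPENING is the closure, from 0 (fully open) to 1 (shut), set as the call begins (- or left out, the last holds). The fingers move at their own pace and stop on an object; the grip force is fixed at half the most. Time passes only in rows, so rows that do not move let the fingers close. It gives the time, the measured TCP pose, the force and the opening at its end, in the units of the state.
- status.read_state(): the state, without advancing time (a new reading comes with each control period).
- optics.camera(name): name is "scene" or "top" or "wrist"; returns the picture (384x512x3 uint8, red, green, blue); there is no depth.
- optics.camera_model(name): a dict with "fov_y" (degrees; the focal length in pixels is half the picture's height over the tangent of half this angle, whatever the lens; pixels are square), "cx", "cy" (the principal point, pixels), "position" and "rotation" of the camera in the world. Camera axes: x right, y up, looking along -z (the intrinsics and any distortion apply to the point x, -y, -z); pixel columns grow to the right and rows downward; lengths in m; the calibration is good to about 2 mm. The wrist camera is an equidistant fisheye: a pixel r from the principal point sees the ray r / f radians off the axis. A picture is of the moment at which its call begins: read the wrist's pose just before it. camera_model takes no time and is no camera call; for the wrist camera it gives the pose at the moment of the call.
- arm.close_job(): hands the job in, once; it reports no verdict.
Trained networks look in the newest picture that a camera, given by its name, has taken for a name from the list of things; names that differ only in an ending like _2 or _b are one class to them, and where a whole thing is asked for, a point or a joint stands for the part that bears it (a point fixed in the world has none). Each returns a list of dicts, best first, with "score" (0 to 1); they miss things now and then, are a little off and sometimes report something else, mostly with a low value. They report only what shows in the picture. A call takes as long as a camera call. They do not tell look-alikes from the thing itself.
- optics.spot_in(camera, name): "rect" ([left, top, right, bottom] in pixels, round what is visible of it).
- optics.outline_of(camera, name): "region" (384x512 bool, what is visible of it) and "rect" ([left, top, right, bottom] in pixels, round what is visible of it).
The state is a dict: "time": time; "joint_positions": joint angles; "joint_velocities": joint speeds; "joint_torque": joint torques, N m; "eef_pos": TCP position; "ee_rot": TCP orientation; "wrist_force": force on the tool from outside, world axes, zero at the start; "moment": the same for the moment, N m; "opening": finger opening in m.
Only numpy, scipy, OpenCV 4.12 (cv2) and the standard library are available. Lean on these libraries where they do the work, as an engineer would, in place of code of your own. Each camera call takes 0.05 s, during which the arm holds its last target. There are 200 camera calls.

## Working session

There is one attempt and no reset: what is moved stays moved. The work goes in short steps, Python scripts to look and compute and a shell command to move; the robot and the scene stay as the last step left them, time stands still between calls to the robot, and variables do not carry over. Pictures are saved under pics/ and viewed, about 8 in all and at most 12, crops included, and the job is handed in when it is done.

```bash
mkdir -p pics
cat > h.py <<'E'
import numpy as np, cv2
from rig import status, optics, arm
def ray(m,u,v,fish=False):
    f=192/np.tan(np.radians(m["fov_y"]/2)); x=(u-m["cx"]);y=(v-m["cy"])
    if fish:
        r=np.hypot(x,y);t=r/f;d=np.array([x/r*np.sin(t),-y/r*np.sin(t),-np.cos(t)]) if r>1e-9 else np.array([0,0,-1.])
    else: d=np.array([x/f,-y/f,-1.])
    return np.array(m["rotation"])@d
def onz(m,u,v,z,fish=False):
    d=ray(m,u,v,fish);p=np.array(m["position"]);return p+d*(z-p[2])/d[2]
def save(n,im): cv2.imwrite("pics/"+n+".png",im[:,:,::-1])
E
python3 - <<'E'
from h import *
s=status.read_state();print(s)
for c in("top","scene"):
    im=optics.camera(c);save(c+"0",im);m=optics.camera_model(c);print(c,m)
    for n in ("dish","well","start_top","warmer","vial","sanitizer","supply_box"):
        try:print(n,[(np.round(d["rect"],1).tolist(),round(d["score"],2)) for d in optics.spot_in(c,n)[:4]])
        except Exception as e:print(n,e)
E
python3 -c "
import cv2,numpy as np
a=cv2.imread('pics/top0.png');cv2.imwrite('pics/top0b.png',cv2.resize(a,(768,576)))"
```

```text
{'time': 0.0, 'joint_positions': array([ 5.83847662e+01,  1.96365536e+01,  8.73772446e+01,  1.47123022e-03,
        7.30766425e+01, -8.36660074e+00]), 'joint_velocities': array([ 0.01193421,  0.01839812,  0.05354436, -0.03987375, -0.01733753,
        0.02245241]), 'joint_torque': array([ 3.78257323e-05, -4.31245029e+01, -2.44221461e+01,  7.17735942e-02,
        5.60407480e-02, -1.08515278e-04]), 'eef_pos': array([0.2069921 , 0.48201787, 0.22604384]), 'ee_rot': array([-1.79910727e+02, -1.45515576e-02,  1.56750926e+02]), 'wrist_force': array([ 0.54315017, -0.27409113, -0.13641998]), 'moment': array([-0.02992049,  0.03211863, -0.00164571]), 'opening': 0.09190375717780107}
top {'fov_y': 55.6546015752322, 'cx': 255.60118897526405, 'cy': 195.4976905501406, 'position': array([0.48931039, 0.03386766, 1.05577188]), 'rotation': array([  4.9701982 ,   0.32403156, -89.46264929])}
dish [([358.1, 228.5, 379.5, 246.4], 0.86), ([321.5, 258.2, 340.1, 274.9], 0.85), ([355.3, 162.5, 372.3, 182.4], 0.83), ([312.2, 195.1, 331.7, 212.6], 0.71)]
well [([233.1, 168.7, 340.9, 244.0], 0.64)]
start_top []
warmer []
vial [([258.6, 115.5, 318.7, 163.2], 0.33)]
sanitizer []
supply_box [([259.2, 116.4, 319.5, 164.4], 0.63)]
scene {'fov_y': 55.27534957438332, 'cx': 255.9941660718119, 'cy': 191.7378090051361, 'position': array([ 0.84175211, -0.30976591,  0.75093066]), 'rotation': array([33.01639622,  0.83737893, 33.93164947])}
dish [([173.4, 328.6, 204.2, 358.6], 0.77), ([101.0, 283.1, 128.5, 310.3], 0.66), ([114.5, 225.3, 144.0, 248.3], 0.57)]
well [([132.3, 158.5, 291.6, 307.4], 0.68)]
start_top []
warmer [([135.6, 158.7, 290.7, 309.2], 0.9)]
vial [([166.5, 184.2, 181.8, 207.0], 0.63), ([138.1, 155.6, 290.5, 307.2], 0.35)]
sanitizer [([305.1, 121.0, 338.5, 180.4], 0.95)]
supply_box [([246.2, 223.6, 336.2, 316.3], 0.84)]
```

View pics/top0b.png

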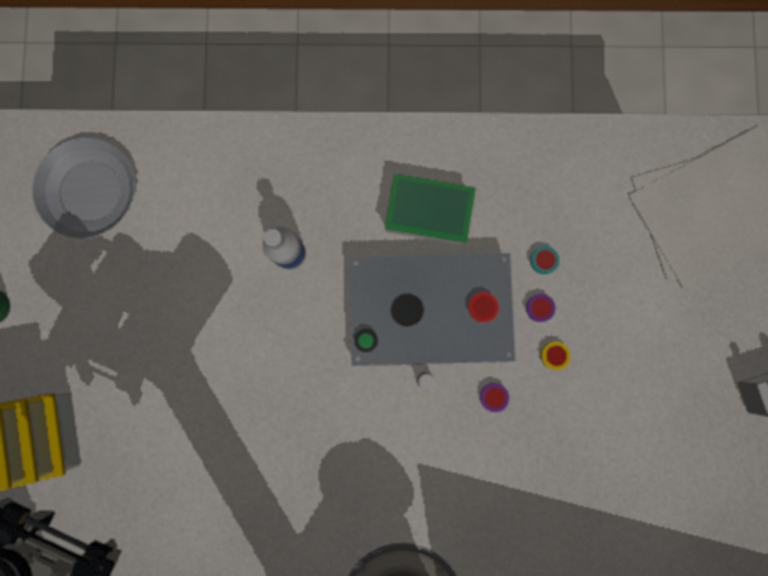

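View pics/scene0.png

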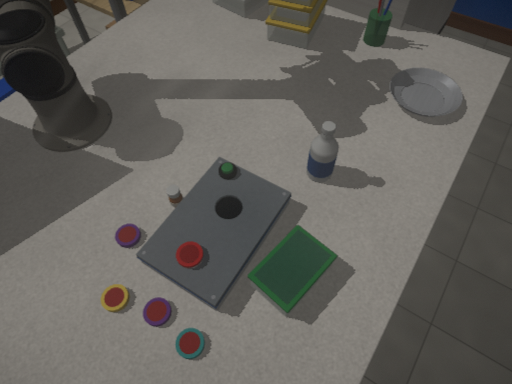

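The top view (1.5x) shows the dish at about (483,306), the well at (407,309), the button at (366,340) and the vial cap at (425,380). The purple, yellow and turquoise look-alikes stand on the table to the right of the warmer. Next I segment these parts for metric positions.

```bash
sed -i 's/return np.array(m\["rotation"\])@d/return Rot.from_euler("xyz",m["rotation"],degrees=True).as_matrix()@d/; 1a from scipy.spatial.transform import Rotation as Rot' h.py
python3 - <<'E'
from h import *
def blob(im,mask,x,y,r):
    k=np.zeros(mask.shape,np.uint8);cv2.circle(k,(x,y),r,1,-1);k=k&mask.astype(np.uint8)
    v,u=np.nonzero(k);return u.mean(),v.mean(),len(u)
for c,pts in(("top",dict(dish=(322,204,16),well=(271,206,16),btn=(244,227,12))),("scene",dict(dish=(190,255,20),well=(228,207,20),btn=(228,169,11)))):
    im=cv2.imread(f"pics/{c}0.png")[:,:,::-1].astype(int);m=optics.camera_model(c);R,G,B=im[...,0],im[...,1],im[...,2]
    M=dict(dish=(R>G+50),well=(R+G+B<135),btn=(G>R+25))
    Z=dict(dish=.064,well=.043,btn=.072);P={}
    for k,(x,y,r) in pts.items():
        u,v,n=blob(im,M[k],x,y,r);P[k]=onz(m,u,v,Z[k]);print(c,k,round(u,1),round(v,1),n,P[k].round(4))
    d=P["btn"]-P["well"];print("dist",np.hypot(*d[:2]),"exp",np.hypot(55,77), "yaw",np.degrees(np.arctan2(d[1],d[0])-np.arctan2(77,-55)))
m=optics.camera_model("top")
for n,uv in dict(tl=(357,264),tr=(505,259),br=(509,355),bl=(358,359),vial=(425,380)).items(): print(n,onz(m,uv[0]/1.5,uv[1]/1.5,.05).round(4))
E
```

```text
top dish 322.2 204.4 315 [ 0.5527 -0.1416  0.064 ]
top well 271.1 206.1 341 [ 0.548  -0.0029  0.043 ]
top btn 243.4 226.6 85 [0.4903 0.0722 0.072 ]
dist 0.09471654187394439 exp 94.62557793746889 yaw 1.9736791741846265
scene dish 189.0 253.8 528 [ 0.5548 -0.1434  0.064 ]
scene well 228.4 207.3 465 [ 0.548  -0.0025  0.043 ]
scene btn 226.4 167.0 83 [0.4921 0.0697 0.072 ]
dist 0.0912697644855718 exp 94.62557793746889 yaw 2.191860032851585
tl [0.6309 0.09   0.05  ]
tr [ 0.6426 -0.185   0.05  ]
br [ 0.4653 -0.1905  0.05  ]
bl [0.4554 0.0858 0.05  ]
vial [ 0.4185 -0.037   0.05  ]
```

```bash
python3 -m jog '[{"tx":-1,"ty":-0.83},{"tx":-1,"ty":-0.83},{"tx":-1,"ty":-0.83},{"tx":-1,"ty":-0.83},{"tx":-1,"ty":-0.83},{"tx":-1,"ty":-0.83},{"tx":-1,"ty":-0.83},{"tx":-1,"ty":-0.83},{"tx":-1,"ty":-0.83},{"tx":-1,"ty":-0.83},{"tx":-1,"ty":-0.83},{"tx":-1,"ty":-0.83},{"tx":-1,"ty":-0.83},{"tx":-1,"ty":-0.83},{"tx":-1,"ty":-0.83},{"tx":-1,"ty":-0.83},{"tx":-1,"ty":-0.83},{"tx":-1,"ty":-0.83},{"tx":-1,"ty":-0.83},{"tx":-0.7,"ty":-0.83}]' 0.67
python3 -m jog '[{"wz":0.94},{"wz":0.94},{"wz":0.94},{"wz":0.94},{"wz":0.94},{"wz":0.94},{"wz":0.94},{"wz":0.94},{"wz":0.94},{"wz":0.94},{"wz":0.94},{"wz":0.94},{},{}]'
```

```text
validation failed for argument at $[0]...
validation failed for argument at $[0]...
```

```bash
python3 -m jog '[{"tx":-1,"ty":-0.83,"tz":0,"wx":0,"wy":0,"wz":0},{"tx":-1,"ty":-0.83,"tz":0,"wx":0,"wy":0,"wz":0}]' 0.67
```

```text
time: 0.97
eef_pos: [0.2424, 0.413, 0.2264]
ee_rot: [180.0, 0.0, 157.0]
wrist_force: [1.0, -0.7, -0.2]
opening: 0.0826
```

```bash
python3 -m jog '[{"tx":-1,"ty":-0.83,"tz":0,"wx":0,"wy":0,"wz":0},{"tx":-1,"ty":-0.83,"tz":0,"wx":0,"wy":0,"wz":0},{"tx":-1,"ty":-0.83,"tz":0,"wx":0,"wy":0,"wz":0},{"tx":-1,"ty":-0.83,"tz":0,"wx":0,"wy":0,"wz":0},{"tx":-1,"ty":-0.83,"tz":0,"wx":0,"wy":0,"wz":0},{"tx":-1,"ty":-0.83,"tz":0,"wx":0,"wy":0,"wz":0},{"tx":-1,"ty":-0.83,"tz":0,"wx":0,"wy":0,"wz":0},{"tx":-1,"ty":-0.83,"tz":0,"wx":0,"wy":0,"wz":0},{"tx":-1,"ty":-0.83,"tz":0,"wx":0,"wy":0,"wz":0},{"tx":-1,"ty":-0.83,"tz":0,"wx":0,"wy":0,"wz":0},{"tx":-1,"ty":-0.83,"tz":0,"wx":0,"wy":0,"wz":0},{"tx":-1,"ty":-0.83,"tz":0,"wx":0,"wy":0,"wz":0},{"tx":-1,"ty":-0.83,"tz":0,"wx":0,"wy":0,"wz":0},{"tx":-1,"ty":-0.83,"tz":0,"wx":0,"wy":0,"wz":0},{"tx":-1,"ty":-0.83,"tz":0,"wx":0,"wy":0,"wz":0},{"tx":-1,"ty":-0.83,"tz":0,"wx":0,"wy":0,"wz":0},{"tx":-1,"ty":-0.83,"tz":0,"wx":0,"wy":0,"wz":0},{"tx":-0.7,"ty":-0.83,"tz":0,"wx":0,"wy":0,"wz":0}]'
python3 -m jog '[{"tx":0,"ty":0,"tz":0,"wx":0,"wy":0,"wz":0.94},{"tx":0,"ty":0,"tz":0,"wx":0,"wy":0,"wz":0.94},{"tx":0,"ty":0,"tz":0,"wx":0,"wy":0,"wz":0.94},{"tx":0,"ty":0,"tz":0,"wx":0,"wy":0,"wz":0.94},{"tx":0,"ty":0,"tz":0,"wx":0,"wy":0,"wz":0.94},{"tx":0,"ty":0,"tz":0,"wx":0,"wy":0,"wz":0.94},{"tx":0,"ty":0,"tz":0,"wx":0,"wy":0,"wz":0.94},{"tx":0,"ty":0,"tz":0,"wx":0,"wy":0,"wz":0.94},{"tx":0,"ty":0,"tz":0,"wx":0,"wy":0,"wz":0.94},{"tx":0,"ty":0,"tz":0,"wx":0,"wy":0,"wz":0.94},{"tx":0,"ty":0,"tz":0,"wx":0,"wy":0,"wz":0.94},{"tx":0,"ty":0,"tz":0,"wx":0,"wy":0,"wz":0.94},{"tx":0,"ty":0,"tz":0,"wx":0,"wy":0,"wz":0},{"tx":0,"ty":0,"tz":0,"wx":0,"wy":0,"wz":0}]'
python3 - <<'E'
from h import *
s=status.read_state();print(s["joint_positions"].round(1),s["opening"])
im=optics.camera("wrist");save("w1",im);m=optics.camera_model("wrist");print(m)
R,G,B=[im[...,i].astype(int) for i in range(3)]
for nm,M,z in(("dish",R>G+50,.064),("well",R+G+B<135,.043),("btn",G>R+25,.072)):
    n,l,st,ce=cv2.connectedComponentsWithStats(M.astype(np.uint8))
    for i in range(1,n):
        if st[i,4]>60: print(nm,ce[i].round(1),st[i,4],onz(m,*ce[i],z,True).round(4))
E
```

```text
time: 2.47
eef_pos: [0.5549, -0.2109, 0.2264]
ee_rot: [180.0, 0.0, 156.7]
wrist_force: [-0.2, -0.2, 0.1]
opening: 0.0303
time: 3.63
eef_pos: [0.5536, -0.2085, 0.2267]
ee_rot: [-180.0, -0.0, 92.3]
wrist_force: [0.8, 0.4, -0.3]
opening: 0.03
[-28.1  26.7  76.3   0.   77.  -30.3] 0.03001807760235271
{'fov_y': 65.70646984690485, 'cx': 249.3570298486731, 'cy': 191.7438078371192, 'position': array([ 0.55121703, -0.1374137 ,  0.38413931]), 'rotation': array([-1.55906821e+01,  6.95912288e-03,  2.28803111e+00])}
dish [252.3 117.1] 2057 [ 0.5546 -0.144   0.064 ]
dish [124.5 137.3] 773 [ 0.4098 -0.1679  0.064 ]
dish [250.5 207.9] 832 [ 0.5568 -0.2457  0.064 ]
dish [318.5 215.7] 530 [ 0.6366 -0.2524  0.064 ]
dish [182.8 219.5] 384 [ 0.4782 -0.2635  0.064 ]
well [353.1 261.3] 6065 [ 0.7    -0.3251  0.043 ]
well [280.8 246.1] 99 [ 0.5979 -0.3028  0.043 ]
well [308.5 317. ] 24510 [ 0.6496 -0.4203  0.043 ]
well [214.3 286.4] 67 [ 0.5124 -0.3685  0.043 ]
well [284.6 286.6] 75 [ 0.6085 -0.365   0.043 ]
btn [405.5  57.5] 8403 [ 0.7253 -0.0594  0.072 ]
btn [317.1 209.5] 472 [ 0.632  -0.2422  0.072 ]
```

View pics/w1.png

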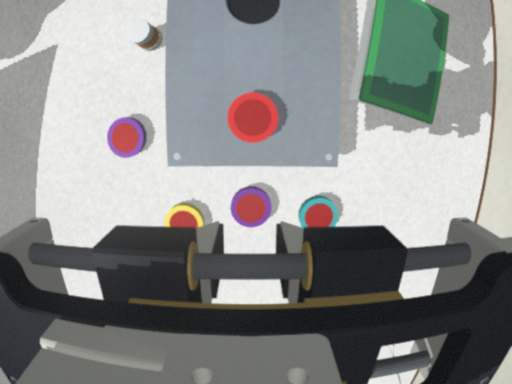

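The wrist view puts the dish at (252,117), which is (0.5546, -0.144) and matches the other cameras. The well is just entering at the top, straight ahead. I'll descend behind the dish and push.

```bash
python3 -m jog '[{"tx":0,"ty":0.13,"tz":0.9,"wx":0,"wy":0,"wz":0},{"tx":0,"ty":0,"tz":1,"wx":0,"wy":0,"wz":0},{"tx":0,"ty":0,"tz":1,"wx":0,"wy":0,"wz":0},{"tx":0,"ty":0,"tz":1,"wx":0,"wy":0,"wz":0},{"tx":0,"ty":0,"tz":0.8,"wx":0,"wy":0,"wz":0},{"tx":0,"ty":0,"tz":0.5,"wx":0,"wy":0,"wz":0},{"tx":0,"ty":0,"tz":0.3,"wx":0,"wy":0,"wz":0},{"tx":0,"ty":0,"tz":0.2,"wx":0,"wy":0,"wz":0},{"tx":0,"ty":0,"tz":0,"wx":0,"wy":0,"wz":0},{"tx":0,"ty":0,"tz":0,"wx":0,"wy":0,"wz":0}]'
python3 -m jog '[{"tx":0.3,"ty":0,"tz":0,"wx":0,"wy":0,"wz":0},{"tx":0.3,"ty":0,"tz":0,"wx":0,"wy":0,"wz":0},{"tx":0.2,"ty":0,"tz":0,"wx":0,"wy":0,"wz":0},{"tx":0.2,"ty":0,"tz":0,"wx":0,"wy":0,"wz":0},{"tx":0.2,"ty":0,"tz":0,"wx":0,"wy":0,"wz":0},{"tx":0.2,"ty":0,"tz":0,"wx":0,"wy":0,"wz":0},{"tx":0.2,"ty":0,"tz":0,"wx":0,"wy":0,"wz":0},{"tx":0.2,"ty":0,"tz":0,"wx":0,"wy":0,"wz":0},{"tx":0.2,"ty":0,"tz":0,"wx":0,"wy":0,"wz":0},{"tx":0.2,"ty":0,"tz":0,"wx":0,"wy":0,"wz":0},{"tx":0.2,"ty":0,"tz":0,"wx":0,"wy":0,"wz":0},{"tx":0.2,"ty":0,"tz":0,"wx":0,"wy":0,"wz":0},{"tx":0.2,"ty":0,"tz":0,"wx":0,"wy":0,"wz":0},{"tx":0.2,"ty":0,"tz":0,"wx":0,"wy":0,"wz":0},{"tx":0.2,"ty":0,"tz":0,"wx":0,"wy":0,"wz":0},{"tx":0.2,"ty":0,"tz":0,"wx":0,"wy":0,"wz":0},{"tx":0.2,"ty":0,"tz":0,"wx":0,"wy":0,"wz":0},{"tx":0.2,"ty":0,"tz":0,"wx":0,"wy":0,"wz":0},{"tx":0.1,"ty":0,"tz":0,"wx":0,"wy":0,"wz":0},{"tx":0,"ty":0,"tz":0,"wx":0,"wy":0,"wz":0}]'
cat > look.py <<'E'
from h import *
import sys
im=optics.camera("wrist");save(sys.argv[1],im);m=optics.camera_model("wrist")
R,G,B=[im[...,i].astype(int) for i in range(3)]
for nm,M,z in(("dish",R>G+50,float(sys.argv[2])),("well",R+G+B<135,.043),("btn",G>R+25,.072)):
    n,l,st,ce=cv2.connectedComponentsWithStats(M.astype(np.uint8))
    for i in range(1,n):
        if st[i,4]>60 and ce[i][1]<230:
            x,y,w,h=st[i,:4]; print(nm,ce[i].round(1),st[i].tolist(),onz(m,*ce[i],z,True).round(4))
E
python3 look.py w2 .064
```

```text
time: 4.52
eef_pos: [0.5581, -0.2086, 0.0564]
ee_rot: [179.9, 0.0, 92.2]
wrist_force: [0.7, -0.3, 0.3]
opening: 0.0304
time: 6.18
eef_pos: [0.5531, -0.0906, 0.0557]
ee_rot: [-180.0, -0.0, 92.2]
wrist_force: [-0.8, -0.5, 0.1]
opening: 0.0304
dish [249.4 186.4] [199, 136, 102, 101, 8111] [ 0.5524 -0.0586  0.064 ]
well [251.4 115.5] [198, 60, 97, 77, 1912] [ 0.5522 -0.0225  0.043 ]
btn [483.  155.9] [428, 53, 84, 193, 9098] [ 0.693  -0.0314  0.072 ]
```

View pics/w2.png

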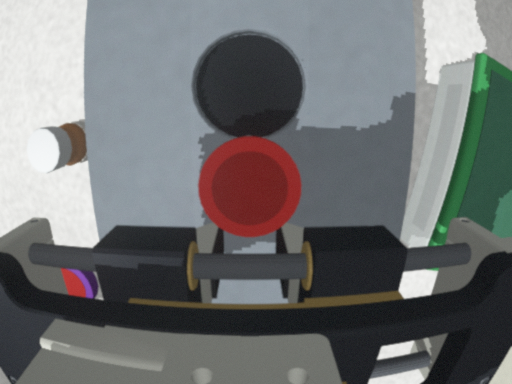

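The dish (250,186) sits centred between the fingertips and the well rim's centre is at about (248,85). I'll compute the remaining push.

Run:
```python
from h import *
m=optics.camera_model("wrist")
a=[onz(m,u,v,.05,True) for u,v in((193,85),(303,85),(248,31),(249,138))]
for p in a: print(p.round(4))
w=np.array([(a[0]+a[1])[0]/2,(a[2]+a[3])[1]/2]);d=np.array([.5524,-.0586]);t=np.radians(92.2)
print(w,(w-d)@[np.cos(t),np.sin(t)]*1000,(w-d)@[np.sin(t),-np.cos(t)]*1000)
```

```text
[ 0.5196 -0.0062  0.05  ]
[ 0.5795 -0.004   0.05  ]
[0.5485 0.0249 0.05  ]
[ 0.5513 -0.0348  0.05  ]
[ 0.54958419 -0.00495147] 53.71707798746863 -0.7542870809961048
```

```bash
python3 -m jog '[{"tx":0.15,"ty":-0.02,"tz":0,"wx":0,"wy":0,"wz":0},{"tx":0.15,"ty":0,"tz":0,"wx":0,"wy":0,"wz":0},{"tx":0.15,"ty":0,"tz":0,"wx":0,"wy":0,"wz":0},{"tx":0.15,"ty":0,"tz":0,"wx":0,"wy":0,"wz":0},{"tx":0.15,"ty":0,"tz":0,"wx":0,"wy":0,"wz":0},{"tx":0.15,"ty":0,"tz":0,"wx":0,"wy":0,"wz":0},{"tx":0.15,"ty":0,"tz":0,"wx":0,"wy":0,"wz":0},{"tx":0.15,"ty":0,"tz":0,"wx":0,"wy":0,"wz":0},{"tx":0.1,"ty":0,"tz":0,"wx":0,"wy":0,"wz":0},{"tx":0.1,"ty":0,"tz":0,"wx":0,"wy":0,"wz":0},{"tx":0.1,"ty":0,"tz":0,"wx":0,"wy":0,"wz":0},{"tx":0.1,"ty":0,"tz":0,"wx":0,"wy":0,"wz":0},{"tx":0,"ty":0,"tz":0,"wx":0,"wy":0,"wz":0},{"tx":0,"ty":0,"tz":0,"wx":0,"wy":0,"wz":0}]'
python3 look.py w3 .057
```

```text
time: 7.4
eef_pos: [0.5508, -0.0433, 0.0557]
ee_rot: [-180.0, -0.0, 92.1]
wrist_force: [0.9, -0.5, -0.3]
opening: 0.0304
dish [249.9 183.6] [199, 134, 102, 101, 8114] [ 0.5503 -0.0114  0.057 ]
well [169.  28.] [114, 0, 75, 73, 1162] [0.5001 0.0769 0.043 ]
well [257.4 134.6] [200, 117, 101, 53, 1198] [0.5537 0.0142 0.043 ]
btn [142.5  30.8] [116, 4, 55, 54, 2282] [0.4947 0.0681 0.072 ]
btn [486.5 182.5] [439, 122, 73, 124, 5020] [ 6.983e-01 -2.000e-04  7.200e-02]
```

View pics/w3.png

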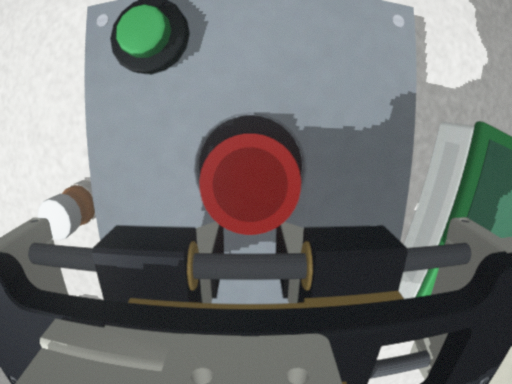

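The dish (250,184) is mostly over the well and still up against the fingers. I'll push on in small steps.

```bash
python3 -m jog '[{"tx":0.08,"ty":0,"tz":0,"wx":0,"wy":0,"wz":0},{"tx":0.08,"ty":0,"tz":0,"wx":0,"wy":0,"wz":0},{"tx":0.06,"ty":0,"tz":0,"wx":0,"wy":0,"wz":0},{"tx":0,"ty":0,"tz":0,"wx":0,"wy":0,"wz":0},{"tx":0,"ty":0,"tz":0,"wx":0,"wy":0,"wz":0}]'
python3 look.py w4 .057
```

```text
time: 7.87
eef_pos: [0.5506, -0.0367, 0.0557]
ee_rot: [180.0, -0.0, 92.1]
wrist_force: [-0.9, 1.4, -0.9]
opening: 0.0303
dish [249.3 183.6] [200, 136, 100, 96, 7517] [ 0.5498 -0.0047  0.057 ]
well [169.6  38.9] [120, 9, 69, 76, 1036] [0.5007 0.0767 0.043 ]
well [260.3 142. ] [205, 128, 96, 52, 548] [0.5553 0.0167 0.043 ]
btn [142.   42.7] [115, 16, 55, 54, 2306] [0.4946 0.0685 0.072 ]
btn [487.4 185.6] [451, 132, 61, 106, 4459] [0.6996 0.0045 0.072 ]
```

View pics/w4.png

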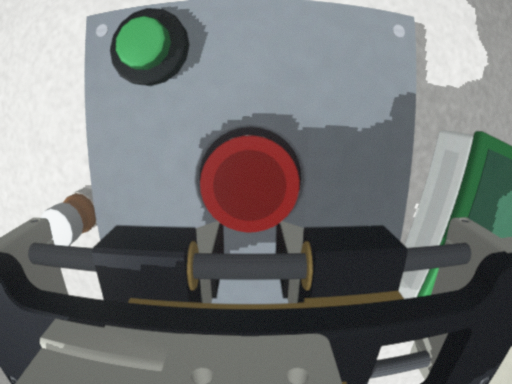

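The image height shrank (96 against 101 px), so the dish is dropping or tilted with its front down. I'll push a little more, then back off and check.

```bash
python3 -m jog '[{"tx":0.06,"ty":0,"tz":0,"wx":0,"wy":0,"wz":0},{"tx":0.06,"ty":0,"tz":0,"wx":0,"wy":0,"wz":0},{"tx":0,"ty":0,"tz":0,"wx":0,"wy":0,"wz":0},{"tx":0,"ty":0,"tz":0,"wx":0,"wy":0,"wz":0}]'
python3 look.py w5 .057
python3 -m jog '[{"tx":-0.2,"ty":0,"tz":0,"wx":0,"wy":0,"wz":0},{"tx":-0.3,"ty":0,"tz":0,"wx":0,"wy":0,"wz":0},{"tx":-0.3,"ty":0,"tz":0,"wx":0,"wy":0,"wz":0},{"tx":-0.3,"ty":0,"tz":-0.5,"wx":0,"wy":0,"wz":0},{"tx":0,"ty":0,"tz":-1,"wx":0,"wy":0,"wz":0},{"tx":0,"ty":0,"tz":-1,"wx":0,"wy":0,"wz":0},{"tx":0,"ty":0,"tz":0,"wx":0,"wy":0,"wz":0},{"tx":0,"ty":0,"tz":0,"wx":0,"wy":0,"wz":0}]'
python3 look.py w6 .057
python3 -c "
import cv2
a=cv2.imread('pics/w6.png');cv2.imwrite('pics/w6c.png',cv2.resize(a[30:230,60:330],None,fx=2.8,fy=2.8,interpolation=cv2.INTER_CUBIC))"
```

```text
time: 8.25
eef_pos: [0.5505, -0.0331, 0.0557]
ee_rot: [180.0, -0.0, 92.1]
wrist_force: [-0.9, 0.4, 0.5]
opening: 0.0303
dish [249.5 183.8] [200, 136, 100, 97, 7533] [ 0.5498 -0.0012  0.057 ]
well [137.6  21.4] [120, 15, 32, 18, 95] [0.4796 0.0932 0.043 ]
well [173.5  49. ] [148, 16, 40, 75, 841] [0.5032 0.074  0.043 ]
btn [141.9  49.2] [115, 22, 56, 54, 2311] [0.4946 0.0687 0.072 ]
btn [487.5 187.9] [452, 137, 60, 101, 4200] [0.7001 0.0066 0.072 ]
time: 8.97
eef_pos: [0.5527, -0.0676, 0.1324]
ee_rot: [179.8, 0.1, 92.1]
wrist_force: [0.5, -0.2, -0.5]
opening: 0.0303
dish [247.6 118.5] [213, 84, 71, 70, 3910] [ 0.5485 -0.0021  0.057 ]
well [196.5  28.7] [180, 7, 26, 47, 204] [0.5035 0.0733 0.043 ]
btn [175.1  25.5] [157, 8, 37, 36, 1046] [0.4926 0.0685 0.072 ]
btn [439.6 170.4] [384, 89, 114, 160, 11351] [ 0.7148 -0.0315  0.072 ]
```

View pics/w6c.png

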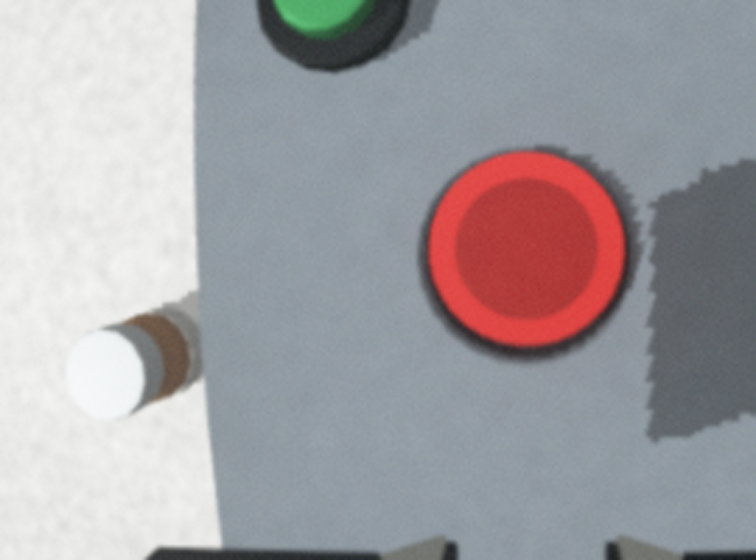

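The dish (525,250 in the crop) lies centred with a thin dark ring all round, so it is in the well. It measures (0.5485, -0.002), within 2 mm of the centre. Now I close the jaws and go over the button at about (0.492, 0.0705).

```bash
python3 -m jog '[{"tx":0.78,"ty":-0.31,"tz":0,"wx":0,"wy":0,"wz":0},{"tx":0.78,"ty":-0.31,"tz":0,"wx":0,"wy":0,"wz":0},{"tx":0.78,"ty":-0.31,"tz":0,"wx":0,"wy":0,"wz":0},{"tx":0.78,"ty":-0.31,"tz":0,"wx":0,"wy":0,"wz":0},{"tx":0.78,"ty":-0.31,"tz":0,"wx":0,"wy":0,"wz":0},{"tx":0.78,"ty":-0.31,"tz":0,"wx":0,"wy":0,"wz":0},{"tx":0,"ty":0,"tz":0.5,"wx":0,"wy":0,"wz":0},{"tx":0,"ty":0,"tz":0.5,"wx":0,"wy":0,"wz":0},{"tx":0,"ty":0,"tz":0.4,"wx":0,"wy":0,"wz":0},{"tx":0,"ty":0,"tz":0.3,"wx":0,"wy":0,"wz":0},{"tx":0,"ty":0,"tz":0,"wx":0,"wy":0,"wz":0},{"tx":0,"ty":0,"tz":0,"wx":0,"wy":0,"wz":0}]' 1
python3 - <<'E'
from h import *
save("s2",optics.camera("scene"));save("t2",optics.camera("top"))
a=cv2.imread("pics/s2.png")[120:300,120:320];cv2.imwrite("pics/s2c.png",cv2.resize(a,None,fx=3,fy=3,interpolation=cv2.INTER_CUBIC))
E
```

```text
time: 10.02
eef_pos: [0.4902, 0.0717, 0.0789]
ee_rot: [-179.9, -0.0, 92.1]
wrist_force: [0.8, 0.2, -0.1]
opening: 0.0006
```

View pics/s2c.png

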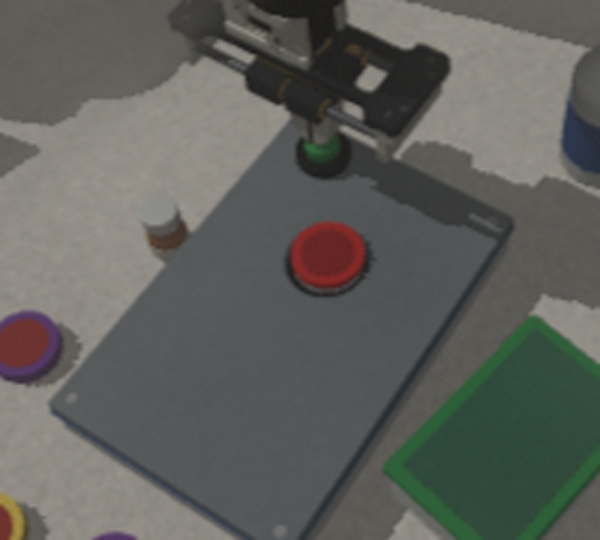

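The dish lies flat in the well (328,255) and the fingertips are right over the button (323,148). Pressing now.

```bash
python3 -m jog '[{"tx":0,"ty":0,"tz":0.15,"wx":0,"wy":0,"wz":0},{"tx":0,"ty":0,"tz":0.1,"wx":0,"wy":0,"wz":0},{"tx":0,"ty":0,"tz":0.1,"wx":0,"wy":0,"wz":0},{"tx":0,"ty":0,"tz":0.07,"wx":0,"wy":0,"wz":0},{"tx":0,"ty":0,"tz":0,"wx":0,"wy":0,"wz":0},{"tx":0,"ty":0,"tz":0,"wx":0,"wy":0,"wz":0}]'
```

```text
time: 10.62
eef_pos: [0.4911, 0.0719, 0.0674]
ee_rot: [180.0, 0.0, 92.1]
wrist_force: [0.4, -1.3, 4.5]
opening: 0.0005
```

```bash
python3 -m jog '[{"tx":0,"ty":0,"tz":0.06,"wx":0,"wy":0,"wz":0},{"tx":0,"ty":0,"tz":0.05,"wx":0,"wy":0,"wz":0},{"tx":0,"ty":0,"tz":0,"wx":0,"wy":0,"wz":0},{"tx":0,"ty":0,"tz":0,"wx":0,"wy":0,"wz":0}]'
```

```text
time: 10.95
eef_pos: [0.4912, 0.0719, 0.0659]
ee_rot: [179.9, 0.0, 92.1]
wrist_force: [-5.5, -1.0, 22.9]
opening: 0.0006
```

The force jumped to 23 N at z = 0.0659, which is the hard stop at full travel. I'll retract and check.

```bash
python3 -m jog '[{"tx":0,"ty":0,"tz":-0.3,"wx":0,"wy":0,"wz":0},{"tx":0,"ty":0,"tz":-0.6,"wx":0,"wy":0,"wz":0},{"tx":0,"ty":0,"tz":-1,"wx":0,"wy":0,"wz":0},{"tx":-0.5,"ty":0,"tz":-1,"wx":0,"wy":0,"wz":0},{"tx":-1,"ty":0,"tz":-1,"wx":0,"wy":0,"wz":0},{"tx":-1,"ty":0,"tz":0,"wx":0,"wy":0,"wz":0},{"tx":-1,"ty":0,"tz":0,"wx":0,"wy":0,"wz":0},{"tx":0,"ty":0,"tz":0,"wx":0,"wy":0,"wz":0},{"tx":0,"ty":0,"tz":0,"wx":0,"wy":0,"wz":0},{"tx":0,"ty":0,"tz":0,"wx":0,"wy":0,"wz":0}]'
python3 look.py w7 .057
```

```text
time: 11.78
eef_pos: [0.4941, -0.0319, 0.1797]
ee_rot: [-179.9, -0.1, 92.1]
wrist_force: [0.0, 0.2, -0.3]
opening: 0.0006
dish [306.8 157. ] [279, 129, 56, 57, 2497] [ 0.5487 -0.0018  0.057 ]
btn [251.   77.1] [236, 62, 32, 31, 775] [0.4921 0.0699 0.072 ]
btn [451.2 189.2] [403, 131, 96, 118, 6249] [ 0.7156 -0.0231  0.072 ]
```

View pics/w7.png

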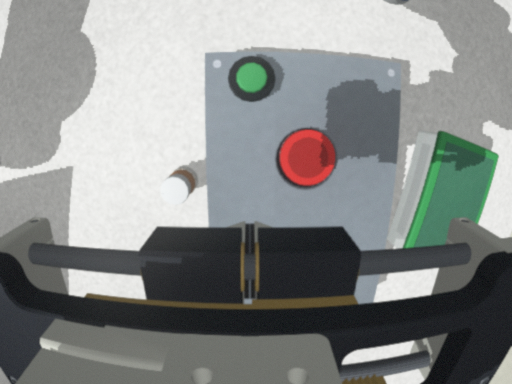

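The dish (307,157) is still in the well, the button (251,77) is free, and the arm is clear of everything. Handing in.

```bash
python3 -c "
from rig import arm
print(arm.close_job())"
```

```text
the job is handed in; nothing more can be done
None
```

The job is handed in, and my checks indicate that both steps were met: the dish is in the well and the start button was pressed to its stop. The hand-in itself reported no verdict.

- **Dish:** I slid it about 140 mm across the deck with two fingertips until it dropped in. It was never gripped. The last wrist view put it at (0.5487, -0.0018), against two estimates of the well's centre: (0.548, -0.003) and (0.5496, -0.005). That is 1 to 3 mm off, within the 6 mm limit. It looks flat, with a thin dark gap all round, but its tilt and depth I judged only from the pictures.
- **Button:** I pressed until the force rose from 4.5 N to 23 N at z = 0.0659, which matches the full 6 mm of travel. I then retracted and the wrist force went back to about zero. I did not measure that the button came back up; it only looks free in the last picture.
- **Everything else:** The arm ended clear of the scene at 11.8 s. I never went near the bottle, box, vial or look-alikes. They look unmoved where they show in the later pictures, but I did not measure them again.
- **Failures along the way:** My first two move calls were refused for leaving out zero fields, and nothing moved. The first slow push stopped short of the drop, so I finished it in small steps.

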